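# Fetch the glass from the back of the organiser

## Robot

A 7-joint arm with a two-finger parallel gripper is mounted at the origin on the work surface; the furniture and walls round the work are solid. World frame = base frame: x ahead of the robot, y to its left, z up, the work surface at z = 0. Lengths are in mm, angles in rad, forces in N, time in s.
With the tool pointing down it reaches from about 400 to 875 mm from the base axis. Payload 6.5 kg.
Tool frame: the origin (TCP) lies on the centre line of the jaws, within the pads' length; the fingertips stand 19 mm ahead of it and the grasp point (between the pads) is the TCP; z points along the fingers, y is the line along which they close (so a half turn about z gives the same grasp; the last joint's range is limited). The gripper opens to 88 mm and grips with 3 to 60 N. Pads are 18 mm wide; open, the fingers measure 123 mm over their backs; the gripper's body (75 mm by 187 mm) begins 45 mm behind the grasp point.
Start: joints at [-1.224, 0.536, -0.004, 1.538, 0.003, 1.067, -0.071], TCP at [260.758, 595.395, 257.716] pointing down, gripper open.
Joint ranges: [-2.7, 2.7], [-0.37, 2.16], [-1.27, 1.26], [0.24, 2.4], [-1.31, 4.45], [0.19, 1.91], [-2.76, 2.76]. Speed limits (rad/s): [2.39, 2.39, 3.14, 3.14, 3.14, 3.14, 3.14].

## Interface

Orientations are given as a 3x3 rotation matrix whose columns are the frame's x, y, z axes.
In Python, from plant import state, optics, arm gives the robot as it stands.
- The arm moves only by the shell command python3 -m handwheel 'ROWS' [FORCE]. ROWS is text: rows parted by semicolons, each of 5 numbers parted by spaces: the closure, from 0 (fully open) to 1 (shut), then the shift along the tool's x, y, z in m, then the turn about the tool's z in rad. A call has 1 to 20 rows; each row shifts and turns the commanded pose from where the row before left it, along the tool's axes as they then stand; what a row does not reach is not made up. A row lasts 1/8 s, in which the tool goes at most 62.5 mm and 10.7 degrees, less where a joint would pass 70% of its speed; a pose out of reach is approached as far as the arm can. A call with a gripper value outside its range is refused whole. The fingers move at their own pace and stop on an object; FORCE is the grip in N (left out, the last holds). Time passes only in rows, so rows that do not move let the fingers close. It gives the time, the measured TCP pose, the force, the opening and the grip force at its end, in the units of the state.
- state(): the state, without advancing time (a new reading comes with each control period).
- optics.snapshot(name): name is "scene" or "top"; returns a dict with "image" (420x560x3 uint8, red, green, blue), "vertical_fov" (degrees; the focal length in pixels is half the picture's height over the tangent of half this angle, whatever the lens; pixels are square), "cx", "cy" (the principal point, pixels), "position" and "orientation" of the camera in the world. Camera axes: x right, y up, looking along -z (the intrinsics and any distortion apply to the point x, -y, -z); pixel columns grow to the right and rows downward; lengths in mm; the calibration is good to about 2 mm. A picture is of the moment at which its call begins. There is no depth.
- arm.close_job(): hands the job in; it is judged then, once.
The state is a dict: "t": time; "qpos": joint angles; "qvel": joint speeds; "joint_torque": joint torques, N m; "tool_pos": TCP position; "tcp_rot": TCP orientation; "wrist_force": force on the tool from outside, world axes, zero at the start; "ft_torque": the same for the moment, N m; "gripper_width": finger opening in mm; "grip_force": force on a finger pad.
Only numpy, scipy, OpenCV 4.12 (cv2) and the standard library are available. Lean on these libraries where they do the work, as an engineer would, in place of code of your own. Each camera call takes 0.05 s, during which the arm holds its last target. There are 200 camera calls.

## Task

The small glass stands at the closed end of the narrow white organiser, boxed in by the sauce bottle, the spice jar and the shaker. First set those three upright on the wooden board, then fetch the glass and stand it upright in the middle of the cork coaster, and only then put the three back in the organiser, each upright on the very spot where it stood before. Knock nothing over, and do not move the jam jar.

Things in the scene. Friction and masses are not known exactly. Their poses are not given: they have to be found in the camera images.
- rack: Narrow white organiser, fixed, 280 (x) x 76 (y) x 42 mm. Origin: centre of its underside; x along it towards the closed end. Floor 4 mm thick; side and end walls 6 mm thick, 42 mm high (inner width 64 mm, end wall's inner face at x = 134 mm); at -x a 9 mm lip. On its floor, in file on its middle line: the glass at about x = 80 mm, the others at about 15, -45 and -105 mm, in varying order.
- board: Small wooden serving board, fixed, 260 (x) x 140 (y) x 12 mm, lying flat. Origin at the centre of its underside, x along its length, z up; top face 12 mm above the origin. The three things from the organiser fit on it in a row along x, 85 mm apart.
- coaster: Round cork coaster, fixed, 94 mm in diameter, 5 mm thick. Origin at the centre of its underside, z up.
- sauce_bottle: Squeeze bottle of dark sauce, brown cap, 141 mm high, loose, about 0.23 kg. Oval: 42 mm along its x (which lies across the organiser at the start), 55 mm along its y; sides nearly straight from 55 to 130 mm height. Origin: centre of its underside, z up. It towers over the spice jar and the shaker beside it: a gripper going low over those may strike it.
- spice_jar: Round spice jar, dark blue label, black cap, 41 mm in diameter, 105 mm high, loose, about 0.11 kg. Straight sides. Origin at the centre of its underside, z up.
- shaker: Round glass shaker with a grey cap, 90 mm high, loose, about 0.1 kg; body at most 44 mm in diameter up to 74 mm height, cap 34 mm in diameter above. Origin at the centre of its underside, z up.
- small_glass: Small plain drinking glass, open on top, 57 mm high, loose, about 0.07 kg; 46 mm in diameter at the rim, about 38 mm at the foot. Origin: centre of its underside, z up. In the organiser the end wall is about 31 mm behind it and each side wall only about 9 mm away: fingers fit before and behind it once the way is clear.
- jam_jar: Jam jar with a yellow lid, 60 mm in diameter, 85 mm high, loose; a bystander. Origin at the centre of its underside.
Not all that is in view belongs to the job. Leave any orange look-alike of the shaker alone.

How it is judged (in metres and radians):
On the way, in this order (a step that is already met when the one before it is completed fails the run):
1. the sauce bottle, the spice jar and the shaker all stand upright on the board, while the glass is still where it was (x of sauce_bottle in the frame of board between -0.125 and 0.125 m and y of sauce_bottle in the frame of board between -0.068 and 0.068 m and z of sauce_bottle in the frame of board between 0.006 and 0.018 m and angle between each of sauce_bottle, spice_jar, shaker's own z axis and vertical below 0.1 rad and linear speed of each of sauce_bottle, spice_jar, shaker below 0.03 m/s and x of spice_jar in the frame of board between -0.125 and 0.125 m and y of spice_jar in the frame of board between -0.068 and 0.068 m and z of spice_jar in the frame of board between 0.006 and 0.018 m and x of shaker in the frame of board between -0.125 and 0.125 m and y of shaker in the frame of board between -0.068 and 0.068 m and z of shaker in the frame of board between 0.006 and 0.018 m and distance of small_glass from where it was at the start of the episode below 0.02 m), for 0.2 s.
2. the glass stands in the middle of the coaster, while the three still stand on the board (horizontal distance between small_glass and coaster below 0.015 m and z of small_glass in the frame of coaster between 0.001 and 0.01 m and angle between each of small_glass, sauce_bottle, spice_jar, shaker's own z axis and vertical below 0.1 rad and linear speed of each of small_glass, sauce_bottle, spice_jar, shaker below 0.03 m/s and contact force between small_glass and the fingers below 0.1 N and x of sauce_bottle in the frame of board between -0.125 and 0.125 m and y of sauce_bottle in the frame of board between -0.068 and 0.068 m and z of sauce_bottle in the frame of board between 0.006 and 0.018 m and x of spice_jar in the frame of board between -0.125 and 0.125 m and y of spice_jar in the frame of board between -0.068 and 0.068 m and z of spice_jar in the frame of board between 0.006 and 0.018 m and x of shaker in the frame of board between -0.125 and 0.125 m and y of shaker in the frame of board between -0.068 and 0.068 m and z of shaker in the frame of board between 0.006 and 0.018 m), for 0.2 s.
At the end, for the whole second after the job is handed in: The glass stands upright on the coaster within 15 mm of its middle; the sauce bottle, the spice jar and the shaker stand upright in the organiser, each within 15 mm of where it stood at the start; all are released and at rest (horizontal distance between small_glass and coaster below 0.015 m and z of small_glass in the frame of coaster between 0.001 and 0.01 m and angle between each of small_glass, sauce_bottle, spice_jar, shaker's own z axis and vertical below 0.1 rad and linear speed of each of small_glass, sauce_bottle, spice_jar, shaker below 0.03 m/s and contact force between each of small_glass, sauce_bottle, spice_jar, shaker and the fingers below 0.1 N and distance of each of sauce_bottle, spice_jar, shaker from where it was at the start of the episode below 0.015 m); the robot touches nothing.
It fails at once if the sauce bottle, the spice jar, the shaker or the glass is knocked over (tilted by more than 0.7 rad) (angle between any of sauce_bottle, spice_jar, shaker, small_glass's own z axis and vertical above 0.7 rad).
It fails at once if the jam jar is moved by more than 20 mm (distance of jam_jar from where it was at the start of the episode above 0.02 m).
It also fails if it takes over 112 s, if anything falls off the work surface, if the arm or the gripper's body presses on something with over 40 N, if the wrist force passes 120 N, or if a joint passes its speed limit or range.

## Working session

There is one attempt and no reset: what is moved stays moved. The work goes in short steps, Python scripts to look and compute and a shell command to move; the robot and the scene stay as the last step left them, time stands still between calls to the robot, and variables do not carry over. Pictures are saved under pics/ and viewed, at most 14 in all, crops included, and the job is handed in when it is done.

```bash
ls; mkdir -p pics; python3 - <<'E'
from plant import state, optics, arm
import cv2,pickle
s=state();print(s)
for n in("scene","top"):
    d=optics.snapshot(n);pickle.dump(d,open(f"pics/{n}0.pkl","wb"))
    cv2.imwrite(f"pics/{n}0.png",d["image"][:,:,::-1])
    print({k:v for k,v in d.items() if k!="image"})
E
```

```text
pics
{'t': 0.0, 'qpos': array([-1.2242227 ,  0.53718287, -0.00445449,  1.53881052,  0.00262215,
        1.0673009 , -0.07122463]), 'qvel': array([-7.30800428e-04,  6.44296881e-04, -1.31236576e-03,  3.39372259e-04,
       -2.73295039e-04,  1.16044835e-03,  4.92313311e-05]), 'joint_torque': array([ 8.45612885e-04, -5.70983326e+01,  9.90599468e-01, -2.51603830e+01,
       -5.62022708e-02,  1.80412381e-02,  1.83017778e-04]), 'tool_pos': array([260.5338997 , 594.89399452, 256.8524862 ]), 'tcp_rot': array([[-9.16040426e-01,  4.01085567e-01, -5.53615319e-04],
       [ 4.01085926e-01,  9.16039033e-01, -1.60300017e-03],
       [-1.35806991e-04, -1.69046027e-03, -9.99998562e-01]]), 'wrist_force': array([ 0.58771232, -0.53087757, -1.2570254 ]), 'ft_torque': array([0.02652796, 0.03558598, 0.00781034]), 'grip_force': 0.0, 'gripper_width': 88.4046493868987}
{'vertical_fov': 43.77743539770877, 'cx': 274.37954879703574, 'cy': 209.61853981166874, 'position': array([-149.2596941 ,  965.04622503,  625.54383928]), 'orientation': array([[-0.74481119,  0.34442264, -0.57151495],
       [-0.66719067, -0.37075658,  0.64606204],
       [ 0.01062547,  0.86250368,  0.50593922]])}
{'vertical_fov': 54.59652987151094, 'cx': 282.2180753143264, 'cy': 206.62659866811316, 'position': array([407.34129492, 216.92818327, 887.60194455]), 'orientation': array([[ 2.95214000e-02,  9.95279763e-01, -9.24482612e-02],
       [-9.99558301e-01,  2.97110568e-02,  6.75547623e-04],
       [ 3.41909442e-03,  9.23874838e-02,  9.95717260e-01]])}
```

View pics/scene0.png

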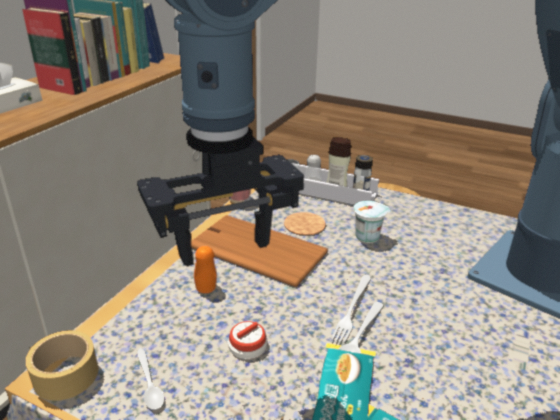

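View pics/top0.png

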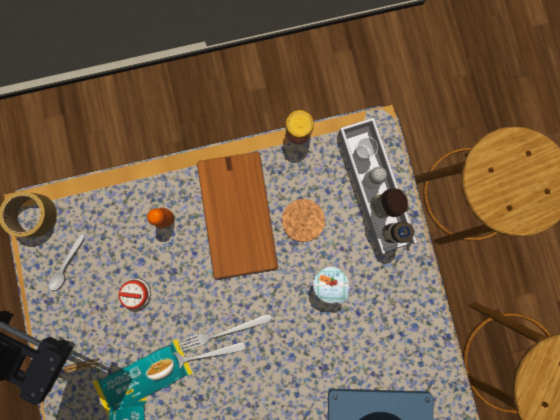

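The top view shows the organiser at (347,125)–(400,245), with the glass at (367,150), the grey shaker at (376,178), the bottle at (395,202) and the spice jar at (401,232). The board is at (237,215), the coaster at (303,221) and the jam jar at (299,125). There are two shaker candidates: orange at (160,217), which is the look-alike, and grey-capped at (376,178), standing in the organiser, which fits the description. I'll confirm in an enlarged crop.

```bash
cat > h.py <<'E'
import numpy as np,cv2,pickle
def load(n): return pickle.load(open(f"pics/{n}.pkl","rb"))
def snap(n,tag):
    from plant import optics
    d=optics.snapshot(n);pickle.dump(d,open(f"pics/{tag}.pkl","wb"));return d
def f(d): return d["image"].shape[0]/2/np.tan(np.radians(d["vertical_fov"])/2)
def pix2w(d,uv,z):
    uv=np.atleast_2d(uv).astype(float)
    r=np.c_[(uv[:,0]-d["cx"])/f(d),-(uv[:,1]-d["cy"])/f(d),-np.ones(len(uv))]@np.array(d["orientation"]).T
    p=np.array(d["position"]);return p+r*((z-p[2])/r[:,2])[:,None]
def w2pix(d,P):
    c=(np.atleast_2d(P)-d["position"])@np.array(d["orientation"])
    return np.c_[d["cx"]+f(d)*c[:,0]/-c[:,2],d["cy"]-f(d)*c[:,1]/-c[:,2]]
def crop(d,x0,y0,x1,y1,k,out):
    cv2.imwrite(f"pics/{out}.png",cv2.resize(d["image"][y0:y1,x0:x1,::-1],None,fx=k,fy=k,interpolation=cv2.INTER_CUBIC))
E
python3 -c "
from h import *
crop(load('top0'),190,105,430,285,3.3,'topc')
crop(load('scene0'),260,130,420,250,5,'scenec')"
```

```text
(no output)
```

View pics/topc.png

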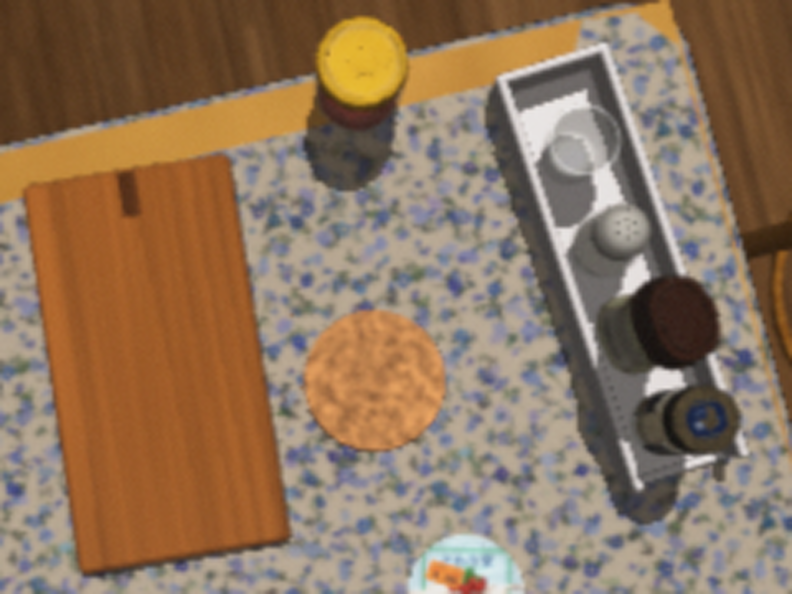

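View pics/scenec.png

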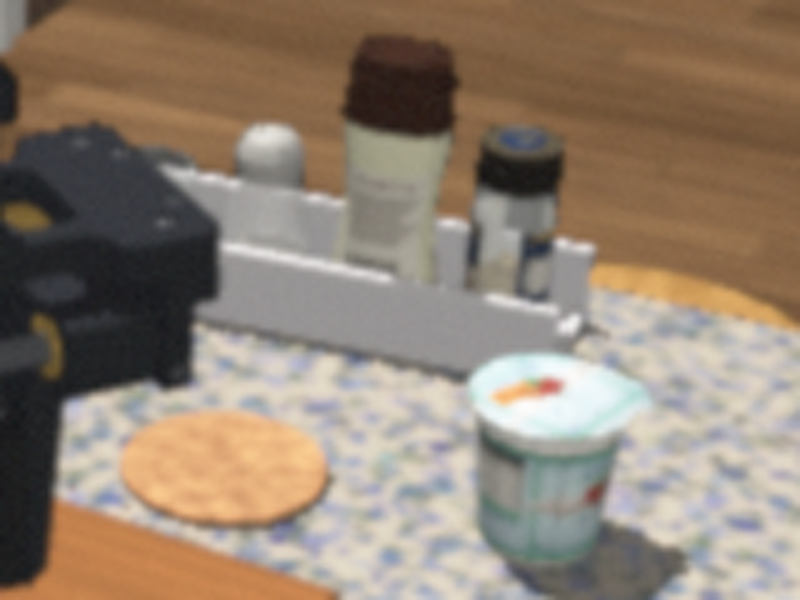

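The crops confirm it. The grey-capped shaker at (622,232) in the top crop stands in the organiser next to the glass, then come the bottle at (680,322) and the jar at (706,420). Now I'll compute the poses.

```bash
cat > m.py <<'E'
from h import *
d=load('top0')
U=lambda *p:[( (x+.5)/3.3-.5+190,(y+.5)/3.3-.5+105) for x,y in p]
def fit(model,pts):
    A=model-model.mean(0);B=pts-pts.mean(0)
    th=np.arctan2((A[:,0]*B[:,1]-A[:,1]*B[:,0]).sum(),(A*B).sum())
    R=np.array([[np.cos(th),-np.sin(th)],[np.sin(th),np.cos(th)]])
    t=pts.mean(0)-R@model.mean(0);return th,R,t,(pts-(model@R.T+t)).round(1).tolist()
rack=pix2w(d,U((498,78),(606,45),(745,455),(638,488)),42)[:,:2]
th,R,t,r=fit(np.array([[140,38],[140,-38],[-140,-38],[-140,38.]]),rack);print("rack",th,t,r)
b=pix2w(d,U((25,187),(230,155),(290,542),(85,573)),12)[:,:2]
tb,Rb,tB,r=fit(np.array([[130,70],[130,-70],[-130,-70],[-130,70.]]),b);print("board",tb,tB,r)
for x in(-85,0,85):print(" slot",x,(Rb@[x,0]+tB).round(1))
print("coaster",pix2w(d,U((375,380)),5)[0])
for n,p,z,x in(("shaker",(622,232),94,15),("bottle",(680,322),145,-45),("jar",(706,420),109,-105),("glassrim",(585,140),61,80),("glassfoot",(572,155),4,80)):
    w=pix2w(d,U(p),z)[0,:2];print(n,w.round(1),"in rack",(R.T@(w-t)).round(1),"nominal",(R@[x,0]+t).round(1))
print("jam",pix2w(d,U((362,63)),85)[0],"yog",pix2w(d,U((466,585)),80)[0],"orange",pix2w(d,[(157,216)],85)[0])
E
python3 m.py
```

```text
rack 0.33485111141794244 [538.40905475  17.18856088] [[-1.4, -1.8], [-2.4, 0.6], [0.7, 2.9], [3.1, -1.7]]
board 0.19080891876741807 [469.24696071 312.67345188] [[-1.3, -1.4], [-2.2, 1.3], [0.3, 3.1], [3.2, -3.0]]
 slot -85 [385.8 296.6]
 slot 0 [469.2 312.7]
 slot 85 [552.7 328.8]
coaster [461.91954694 169.73116269   5.        ]
shaker [549.5  28.9] in rack [14.3  7.5] nominal [552.6  22.1]
bottle [490.6   8.3] in rack [-48.    7.3] nominal [495.9   2.4]
jar [438.  -17.1] in rack [-106.1    0.6] nominal [439.2 -17.3]
glassrim [613.1  44.8] in rack [79.6  1.5] nominal [614.   43.5]
glassfoot [616.7  41.5] in rack [82.  -2.8] nominal [614.   43.5]
jam [650.91660093 186.76764684  85.        ] yog [336.98210688 116.67791512  80.        ] orange [455.90077106 462.99024337  85.        ]
```

```bash
cat >> h.py <<'E'
RTH=0.33485;RT=np.array([538.4,17.2])
def rot(a): return np.array([[np.cos(a),-np.sin(a)],[np.sin(a),np.cos(a)]])
def rack(x,y=0): return rot(RTH)@[x,y]+RT
def go(x,y,z,yaw_y):
    "shift in tool axes AFTER and BEFORE turning, and turn"
    from plant import state
    s=state();R=s["tcp_rot"];D=np.array([x,y,z])-s["tool_pos"]
    cur=np.arctan2(R[1,1],R[0,1]);t=-(yaw_y-cur);t=(t+np.pi)%(2*np.pi)-np.pi
    a=yaw_y;T=np.array([[-np.sin(a),np.cos(a),0],[np.cos(a),np.sin(a),0],[0,0,-1]])
    print("t",round(s["t"],2),"pos",s["tool_pos"].round(1),"turn",round(t,3),"shift mm before turn",(R.T@D).round(1),"after turn",(T@D).round(1),"w",round(s["gripper_width"],1),"grip",round(s["grip_force"],1))
E
python3 - <<'E'
from h import *
from scipy.optimize import least_squares
a=load('top0');b=load('scene0')
U=lambda x,y:np.array(((x+.5)/3.3-.5+190,(y+.5)/3.3-.5+105))
V=lambda x,y:np.array(((x+.5)/5-.5+260,(y+.5)/5-.5+130))
for n,p,q,z in(("shaker",(622,232),(270,127),94),("bottle",(680,322),(403,48),145),("jar",(706,420),(523,138),109),("rackcorner+lip z42",(638,488),(585,318),9),("coaster",(375,380),(225,467),5),):
    w=pix2w(b,V(*q),z)[0,:2]; w1=pix2w(a,U(*p),z)[0,:2]
    print(n,"top",w1.round(1),"scene",w.round(1),"rack", (rot(RTH).T@(w-RT)).round(1),(rot(RTH).T@(w1-RT)).round(1))
c=rack(-47,3);go(*c,260,RTH+np.pi/2)
E
```

```text
shaker top [549.5  28.9] scene [557.2  23.8] rack [20.   0.1] [14.3  7.4]
bottle top [490.6   8.3] scene [499.2  -0. ] rack [-42.7  -3.4] [-48.    7.3]
jar top [438.  -17.1] scene [442.1 -21.9] rack [-103.8   -5.2] [-106.1    0.6]
rackcorner+lip z42 top [396.4  -2.9] scene [415.4 -54.2] rack [-139.6  -27. ] [-140.7   27.7]
coaster top [461.9 169.7] scene [462.1 170.7] rack [-21.6 170. ] [-22.1 169.2]
t 0.1 pos [260.6 594.9 256.9] turn -0.748 shift mm before turn [-449.7 -447.5   -2.3] after turn [ -25.5 -633.9   -3.1] w 88.2 grip 0.0
```

```bash
python3 -m handwheel '0 0 0 0 -0.15;0 0 0 0 -0.15;0 0 0 0 -0.15;0 0 0 0 -0.15;0 0 0 0 -0.148;0 -0.002 -0.053 0 0;0 -0.002 -0.053 0 0;0 -0.002 -0.053 0 0;0 -0.002 -0.053 0 0;0 -0.002 -0.053 0 0;0 -0.002 -0.053 0 0;0 -0.002 -0.053 0 0;0 -0.002 -0.053 0 0;0 -0.002 -0.053 0 0;0 -0.002 -0.053 0 0;0 -0.002 -0.053 0 0;0 -0.003 -0.051 0 0;0 0 0 0 0' 20
python3 -c "
from h import *
go(*rack(-45,1),108,RTH+np.pi/2)
d=snap('top','t1');e=snap('scene','s1')
cv2.imwrite('pics/s1.png',np.hstack([cv2.resize(x['image'][:,:,::-1][a:a+180,b:b+240],(400,300)) for x,a,b in((d,90,250),(e,70,200))]))
"
```

```text
t: 2.35
tool_pos: [493.6, 0.7, 257.6]
tcp_rot: [[-0.947, -0.322, 0.0], [-0.322, 0.947, -0.002], [0.0, -0.002, -1.0]]
wrist_force: [-0.8, 1.0, 0.5]
gripper_width: 88.1
grip_force: 0.0
t 2.35 pos [493.6   0.7 257.6] turn -0.007 shift mm before turn [ -2.8   2.2 149.6] after turn [ -2.7   1.9 149.6] w 88.1 grip 0.0
```

View pics/s1.png

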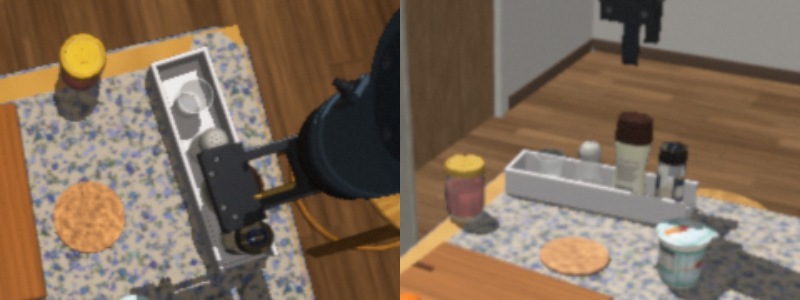

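The view is clear: the fingers at (640,50) in the right half hang above the bottle cap at (633,125), and nothing has been disturbed. Descending.

```bash
python3 -m handwheel '0 -0.003 0.002 0.03 -0.007;0 0 0 0.04 0;0 0 0 0.04 0;0 0 0 0.04 0;0 0 0 0 0;0.35 0 0 0 0;0.45 0 0 0 0;0.6 0 0 0 0;0.7 0 0 0 0;0.8 0 0 0 0;0.8 0 0 0 0;0.8 0 0 0 0' 20
python3 -c "
from h import *
go(*rack(-45,1),108,RTH+np.pi/2)"
```

```text
t: 3.95
tool_pos: [495.4, 7.7, 107.9]
tcp_rot: [[-0.942, -0.335, 0.0], [-0.335, 0.942, -0.0], [-0.0, -0.0, -1.0]]
wrist_force: [-0.6, -0.5, 2.6]
gripper_width: 38.0
grip_force: 19.6
t 3.95 pos [495.4   7.7 107.9] turn 0.007 shift mm before turn [ 1.3 -4.2 -0.1] after turn [ 1.2 -4.2 -0.1] w 38.0 grip 19.6
```

```bash
cat >> h.py <<'E'
BTH=0.1908;BT=np.array([469.2,312.7])
def board(x,y=0): return rot(BTH)@[x,y]+BT
RY=RTH+np.pi/2;BY=BTH+np.pi/2
E
python3 -m handwheel '0.8 0 0 -0.02 0;0.8 0 0 -0.04 0;0.8 0 0 -0.04 0;0.8 0 0 0 0'
python3 -c "
from h import *
go(*board(85),117,BY)"
```

```text
t: 4.45
tool_pos: [496.7, 8.0, 209.9]
tcp_rot: [[-0.942, -0.336, 0.005], [-0.336, 0.942, 0.001], [-0.005, -0.001, -1.0]]
wrist_force: [0.5, 0.8, -3.0]
gripper_width: 38.4
grip_force: 19.8
t 4.45 pos [496.7   8.  209.9] turn 0.151 shift mm before turn [-160.   283.5   93.4] after turn [-115.8  304.4   92.9] w 38.4 grip 19.8
```

```bash
python3 -m handwheel '0.8 -0.01 0.0175 0 0;0.8 -0.02 0.035 0 0;0.8 -0.02 0.035 0 0;0.8 -0.02 0.035 0 0;0.8 -0.02 0.036 0 0;0.8 -0.02 0.036 0 0;0.8 -0.02 0.036 0 0;0.8 -0.02 0.036 0 0;0.8 -0.01 0.017 0 0;0.8 0 0 0 0.15;0.8 0 0 0.04 0;0.8 0 0 0.03 0;0.8 0 0 0 0;0.8 0 0 0 0'
python3 -c "
from h import *
go(*board(85),117,BY)"
```

```text
t: 6.2
tool_pos: [551.3, 328.1, 138.4]
tcp_rot: [[-0.982, -0.19, 0.001], [-0.19, 0.982, 0.0], [-0.001, -0.0, -1.0]]
wrist_force: [-0.2, -0.1, -2.0]
gripper_width: 38.2
grip_force: 19.8
t 6.2 pos [551.3 328.1 138.4] turn 0.001 shift mm before turn [-1.4  0.4 21.4] after turn [-1.4  0.4 21.4] w 38.2 grip 19.8
```

```bash
python3 -m handwheel '0.8 0 0 0.01 0;0.8 0 0 0.008 0;0.8 0 0 0.004 0;0.8 0 0 0 0;0.8 0 0 0 0'
python3 -c "
from h import *
go(*board(85),117,BY)
e=snap('scene','s2')
crop(e,170,70,390,235,3.6,'s2')"
```

```text
t: 6.82
tool_pos: [550.9, 328.6, 116.1]
tcp_rot: [[-0.982, -0.191, 0.0], [-0.191, 0.982, 0.0], [-0.0, 0.0, -1.0]]
wrist_force: [-1.2, -0.9, 1.4]
gripper_width: 37.8
grip_force: 19.7
t 6.83 pos [550.9 328.6 116.1] turn 0.001 shift mm before turn [-1.8 -0.1 -0.9] after turn [-1.8 -0.1 -0.9] w 37.8 grip 19.7
```

View pics/s2.png

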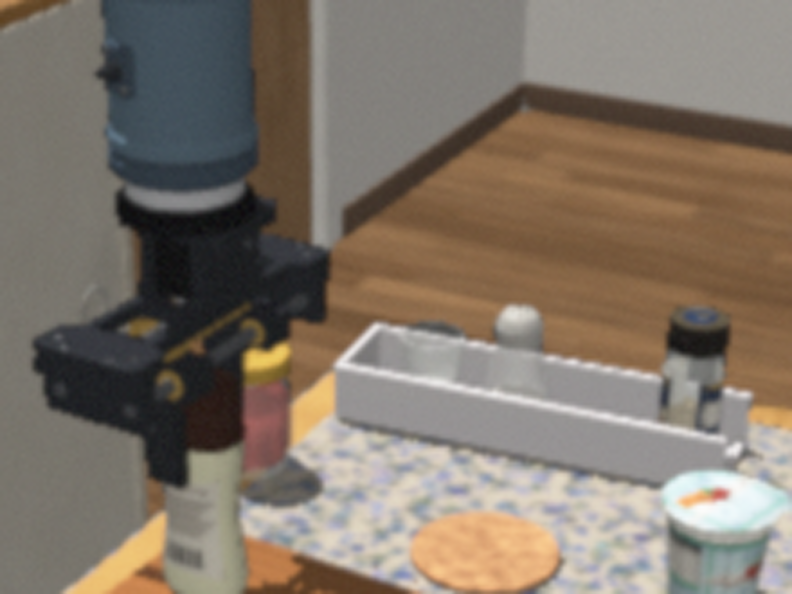

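The picture shows the bottle upright on the board in the grip at (205,500), and the force change says it has landed. Next: release, rise, and head for the shaker.

```bash
python3 -m handwheel '0.6 0 0 0 0;0.4 0 0 0 0;0 0 0 0 0;0 0 0 0 0;0 0 0 -0.03 0;0 0 0 -0.05 0;0 0 0 -0.05 0;0 0 0 0 -0.15;0 0 0 0 0'
python3 -c "
from h import *
go(*rack(16,3),190,RY)"
```

```text
t: 8.0
tool_pos: [550.7, 328.5, 246.1]
tcp_rot: [[-0.942, -0.334, 0.0], [-0.334, 0.942, 0.001], [-0.0, 0.0, -1.0]]
wrist_force: [0.2, 0.0, -1.1]
gripper_width: 88.1
grip_force: 0.0
t 8.0 pos [550.7 328.5 246.1] turn 0.006 shift mm before turn [  99.7 -286.4   55.9] after turn [  97.9 -287.    56.1] w 88.1 grip 0.0
```

```bash
python3 -m handwheel '0 0.008 -0.02 0 0;0 0.014 -0.041 0 0;0 0.014 -0.041 0 0;0 0.014 -0.041 0 0;0 0.014 -0.041 0 0;0 0.014 -0.041 0 0;0 0.014 -0.041 0 0;0 0.007 -0.021 0.03 0.006;0 0 0 0.02 0;0 0 0 0 0;0 0 0 0 0'
python3 -c "
from h import *
go(*rack(16,3),68,RY)
e=snap('scene','s3')
crop(e,250,60,400,172,5,'s3')"
```

```text
t: 9.38
tool_pos: [553.7, 24.6, 196.2]
tcp_rot: [[-0.944, -0.329, 0.0], [-0.329, 0.944, -0.0], [-0.0, -0.0, -1.0]]
wrist_force: [-0.0, 0.5, 0.3]
gripper_width: 88.2
grip_force: 0.0
t 9.38 pos [553.7  24.6 196.2] turn 0.0 shift mm before turn [  0.9   1.1 128.2] after turn [  0.9   1.  128.2] w 88.2 grip 0.0
```

View pics/s3.png

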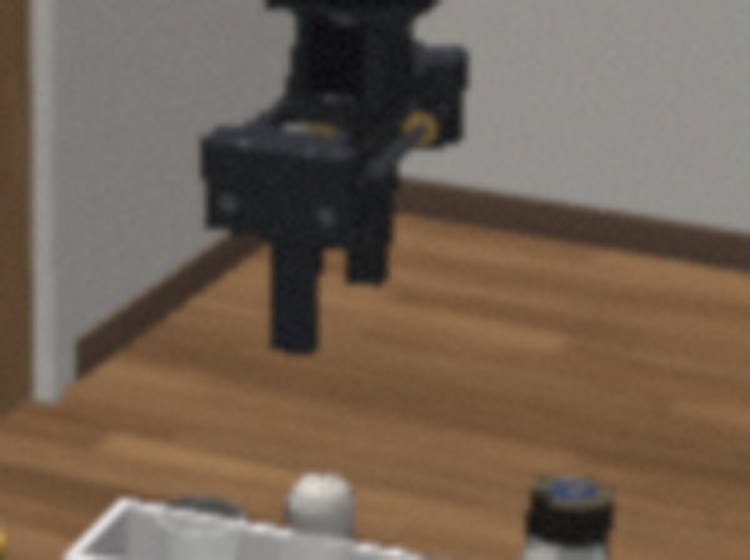

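The fingertips at (295,345) and (368,280) straddle the shaker cap at (321,505). Descending and gripping above the walls.

```bash
python3 -m handwheel '0 0 0 0.03 0;0 0 0 0.04 0;0 0 0 0.04 0;0 0 0 0.018 0;0 0 0 0 0;0.35 0 0 0 0;0.42 0 0 0 0;0.5 0 0 0 0;0.6 0 0 0 0;0.7 0 0 0 0;0.7 0 0 0 0' 15
python3 -c "
from h import *
go(*rack(16,3),68,RY)"
python3 -m handwheel '0.7 0 0 -0.02 0;0.7 0 0 -0.04 0;0.7 0 0 -0.04 0;0.7 0 0 0 0'
python3 -c "
from h import *
go(*board(0),77,BY)"
```

```text
t: 10.8
tool_pos: [553.8, 24.9, 67.7]
tcp_rot: [[-0.944, -0.33, -0.0], [-0.33, 0.944, -0.0], [0.0, -0.0, -1.0]]
wrist_force: [-0.3, 0.1, 1.2]
gripper_width: 36.9
grip_force: 14.8
t 10.8 pos [553.8  24.9  67.7] turn 0.001 shift mm before turn [ 1.   0.8 -0.3] after turn [ 1.   0.8 -0.3] w 36.9 grip 14.8
t: 11.3
tool_pos: [555.7, 25.1, 170.4]
tcp_rot: [[-0.944, -0.33, 0.006], [-0.33, 0.944, 0.001], [-0.005, -0.001, -1.0]]
wrist_force: [1.0, -0.9, -2.0]
gripper_width: 36.6
grip_force: 14.7
t 11.3 pos [555.7  25.1 170.4] turn 0.145 shift mm before turn [-12.7 300.2  93.1] after turn [ 30.4 298.8  93.4] w 36.6 grip 14.7
```

```bash
python3 -m handwheel '0.7 -0.001 0.02 0 0;0.7 -0.002 0.04 0 0;0.7 -0.002 0.04 0 0;0.7 -0.002 0.04 0 0;0.7 -0.002 0.04 0 0;0.7 -0.001 0.04 0 0;0.7 -0.001 0.04 0 0;0.7 -0.001 0.03 0 0;0.7 -0.001 0.01 0 0;0.7 0 0 0 0.145;0.7 0 0 0.04 0;0.7 0 0 0.03 0;0.7 0 0 0 0;0.7 0 0 0 0'
python3 -c "
from h import *
go(*board(0),77,BY)"
```

```text
t: 13.05
tool_pos: [467.8, 312.0, 98.3]
tcp_rot: [[-0.982, -0.189, 0.001], [-0.189, 0.982, -0.0], [-0.001, -0.0, -1.0]]
wrist_force: [-0.6, 0.4, -1.1]
gripper_width: 36.5
grip_force: 14.7
t 13.05 pos [467.8 312.   98.3] turn -0.001 shift mm before turn [-1.5  0.5 21.3] after turn [-1.5  0.5 21.3] w 36.5 grip 14.7
```

```bash
python3 -m handwheel '0.7 0 0 0.01 0;0.7 0 0 0.008 0;0.7 0 0 0.0045 0;0.7 0 0 0 0;0.5 0 0 0 0;0.4 0 0 0 0;0 0 0 0 0;0 0 0 0 0;0 0 0 -0.03 0;0 0 0 -0.05 0;0 0 0 -0.03 0;0 0 0 0 -0.145;0 0 0 0 0'
python3 -c "
from h import *
go(*rack(-105,0),160,RY)"
```

```text
t: 14.68
tool_pos: [467.1, 312.4, 185.5]
tcp_rot: [[-0.944, -0.329, 0.0], [-0.329, 0.944, 0.0], [-0.0, 0.0, -1.0]]
wrist_force: [-0.4, -0.1, 0.0]
gripper_width: 88.4
grip_force: 0.0
t 14.68 pos [467.1 312.4 185.5] turn 0.0 shift mm before turn [ 134.7 -302.3   25.3] after turn [ 134.7 -302.3   25.5] w 88.4 grip 0.0
```

```bash
python3 -m handwheel '0 0.009 -0.02 0 0;0 0.018 -0.041 0 0;0 0.018 -0.041 0 0;0 0.018 -0.041 0 0;0 0.018 -0.041 0 0;0 0.018 -0.04 0 0;0 0.018 -0.04 0 0;0 0.018 -0.038 0.02 0;0 0 0 0 0;0 0 0 0 0'
python3 -c "
from h import *
go(*rack(-105,-1),75,RY)
e=snap('scene','s4')
crop(e,160,80,400,260,3.3,'s4')"
```

```text
t: 15.92
tool_pos: [438.7, -17.3, 165.1]
tcp_rot: [[-0.945, -0.328, -0.001], [-0.328, 0.945, 0.0], [0.001, 0.0, -1.0]]
wrist_force: [0.2, -0.8, -0.2]
gripper_width: 88.3
grip_force: 0.0
t 15.93 pos [438.7 -17.3 165.1] turn -0.0 shift mm before turn [-0.6 -1.2 90.1] after turn [-0.5 -1.2 90.1] w 88.3 grip 0.0
```

View pics/s4.png

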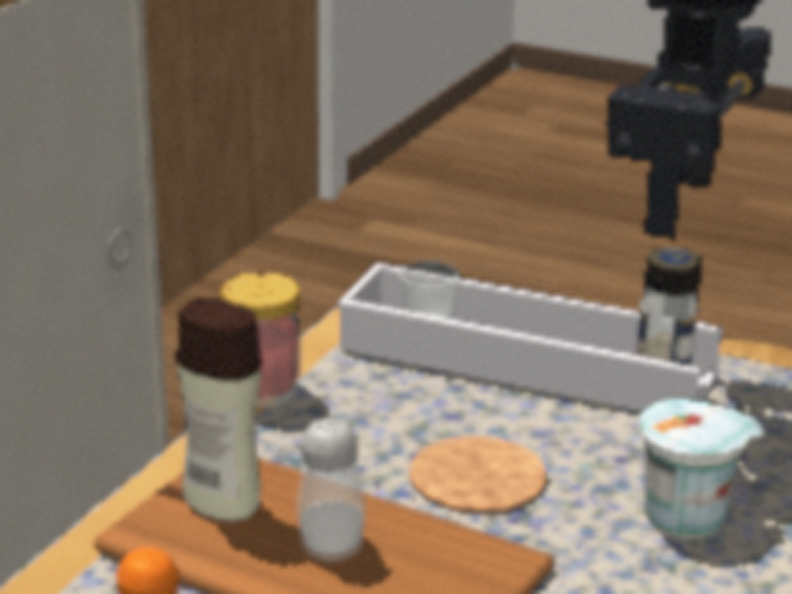

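The bottle at (220,410) and the shaker at (332,490) stand upright on the board. The gripper is over the jar at (672,270). Gripping the jar.

```bash
python3 -m handwheel '0 0 -0.001 0.03 0;0 0 0 0.04 0;0 0 0 0.02 0;0 0 0 0 0;0.35 0 0 0 0;0.42 0 0 0 0;0.5 0 0 0 0;0.6 0 0 0 0;0.7 0 0 0 0;0.7 0 0 0 0' 15
python3 -c "
from h import *
go(*rack(-105,-1),75,RY)"
python3 -m handwheel '0.7 0 0 -0.02 0;0.7 0 0 -0.04 0;0.7 0 0 -0.035 0;0.7 0 0 0 0'
python3 -c "
from h import *
go(*board(-85),84,BY)"
```

```text
t: 17.23
tool_pos: [439.6, -18.1, 75.3]
tcp_rot: [[-0.944, -0.33, 0.0], [-0.33, 0.944, 0.0], [-0.0, 0.0, -1.0]]
wrist_force: [-0.2, 0.7, 1.8]
gripper_width: 40.3
grip_force: 15.0
t 17.23 pos [439.6 -18.1  75.3] turn 0.001 shift mm before turn [ 0.1 -0.1  0.3] after turn [ 0.1 -0.1  0.3] w 40.3 grip 15.0
t: 17.73
tool_pos: [441.1, -18.1, 172.1]
tcp_rot: [[-0.944, -0.33, 0.005], [-0.33, 0.944, 0.0], [-0.005, -0.001, -1.0]]
wrist_force: [0.6, 0.9, -2.1]
gripper_width: 40.8
grip_force: 15.0
t 17.73 pos [441.1 -18.1 172.1] turn 0.145 shift mm before turn [-51.1 315.4  88. ] after turn [ -5.3 319.5  88.1] w 40.8 grip 15.0
```

```bash
python3 -m handwheel '0.7 -0.003 0.02 0 0;0.7 -0.006 0.04 0 0;0.7 -0.006 0.04 0 0;0.7 -0.006 0.04 0 0;0.7 -0.007 0.04 0 0;0.7 -0.007 0.04 0 0;0.7 -0.007 0.04 0 0;0.7 -0.006 0.035 0 0;0.7 -0.003 0.02 0 0;0.7 0 0 0 0.145;0.7 0 0 0.04 0;0.7 0 0 0.025 0;0.7 0 0 0 0;0.7 0 0 0 0'
python3 -c "
from h import *
go(*board(-85),83.3,BY)"
```

```text
t: 19.48
tool_pos: [383.9, 296.0, 105.3]
tcp_rot: [[-0.982, -0.19, -0.0], [-0.19, 0.982, -0.0], [0.0, -0.0, -1.0]]
wrist_force: [-0.6, -0.0, -0.6]
gripper_width: 40.2
grip_force: 15.0
t 19.48 pos [383.9 296.  105.3] turn 0.0 shift mm before turn [-1.9  0.2 22. ] after turn [-1.9  0.2 22. ] w 40.2 grip 15.0
```

```bash
python3 -m handwheel '0.7 0 0 0.01 0;0.7 0 0 0.008 0;0.7 0 0 0.005 0;0.7 0 0 0 0;0.5 0 0 0 0;0.4 0 0 0 0;0 0 0 0 0;0 0 0 0 0;0 0 0 -0.03 0;0 0 0 -0.05 0;0 0 0 -0.04 0;0.28 0 0 0 0.17;0.28 0 0 0 0.18;0.28 0 0 0 0.18;0.28 0 0 0 0.18;0.28 0 0 0 0.18;0.28 0 0 0 0.18;0.28 0 0 0 0.18;0.28 0 0 0 0.177;0.28 0 0 0 0'
python3 -c "
from h import *
go(*rack(80,0),160,RTH)"
```

```text
t: 21.98
tool_pos: [383.6, 296.1, 202.2]
tcp_rot: [[-0.331, 0.944, 0.0], [0.944, 0.331, -0.0], [-0.0, -0.0, -1.0]]
wrist_force: [0.4, -0.4, 0.5]
gripper_width: 63.2
grip_force: 0.0
t 21.98 pos [383.6 296.1 202.2] turn 0.002 shift mm before turn [-314.5  133.9   42.3] after turn [-314.3  134.5   42.2] w 63.2 grip 0.0
```

```bash
python3 -m handwheel '0.28 -0.02 0.008 0 0;0.28 -0.04 0.017 0 0;0.28 -0.04 0.017 0 0;0.28 -0.04 0.017 0 0;0.28 -0.04 0.017 0 0;0.28 -0.04 0.017 0 0;0.28 -0.04 0.017 0 0;0.28 -0.035 0.016 0 0;0.28 -0.019 0.008 0.03 0.002;0.28 0 0 0.03 0;0.28 0 0 0 0;0.28 0 0 0 0'
python3 -c "
from h import *
go(*rack(80,0),45,RTH)
e=snap('scene','s5');d=snap('top','t5')
a=cv2.resize(e['image'][70:235,170:390],(533,400));b=cv2.resize(d['image'][100:250,330:430],(266,400))
cv2.imwrite('pics/s5.png',np.hstack([a,b])[:,:,::-1])"
```

```text
t: 23.48
tool_pos: [614.0, 43.8, 143.2]
tcp_rot: [[-0.329, 0.944, 0.001], [0.944, 0.329, 0.0], [0.0, 0.001, -1.0]]
wrist_force: [0.4, -0.2, -0.2]
gripper_width: 63.3
grip_force: 0.0
t 23.48 pos [614.   43.8 143.2] turn 0.0 shift mm before turn [-0.3 -0.3 98.2] after turn [-0.3 -0.2 98.2] w 63.3 grip 0.0
```

View pics/s5.png

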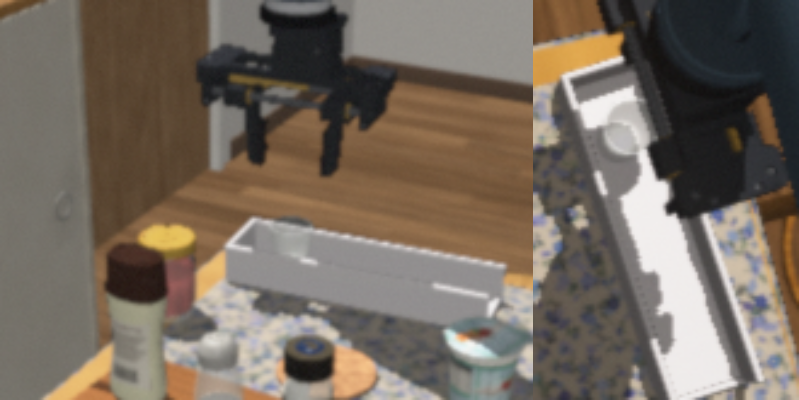

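All three stand on the board at (138,320), (218,365) and (308,365). The fingers at (257,150) and (330,165) lie symmetrically about the glass at (292,237). Lowering around the glass.

```bash
python3 -m handwheel '0.28 0 0 0.03 0;0.28 0 0 0.03 0;0.28 0 0 0.02 0;0.28 0 0 0.01 0;0.28 0 0 0.008 0;0.28 0 0 0 0;0.35 0 0 0 0;0.42 0 0 0 0;0.5 0 0 0 0;0.6 0 0 0 0;0.65 0 0 0 0;0.65 0 0 0 0' 10
python3 -c "
from h import *
go(*rack(80,0),45,RTH)"
```

```text
t: 25.08
tool_pos: [613.8, 43.6, 44.5]
tcp_rot: [[-0.327, 0.945, 0.0], [0.945, 0.327, 0.0], [-0.0, 0.0, -1.0]]
wrist_force: [0.6, -1.3, 2.9]
gripper_width: 42.0
grip_force: 9.8
t 25.07 pos [613.8  43.6  44.5] turn -0.002 shift mm before turn [-0.1  0.1 -0.5] after turn [-0.1  0.1 -0.5] w 42.0 grip 9.8
```

```bash
python3 -m handwheel '0.65 0 0 -0.02 0;0.65 0 0 -0.04 0;0.65 0 0 -0.04 0;0.65 0 0 0 0'
python3 -c "
from h import *
go(462,170.2,45.5,-0.26)"
```

```text
t: 25.58
tool_pos: [615.9, 43.5, 148.5]
tcp_rot: [[-0.327, 0.945, 0.007], [0.945, 0.327, 0.001], [-0.001, 0.007, -1.0]]
wrist_force: [0.2, 0.4, -1.9]
gripper_width: 42.3
grip_force: 9.8
t 25.57 pos [615.9  43.5 148.5] turn 0.593 shift mm before turn [ 170.2 -104.8  102. ] after turn [  82.9 -181.3  103. ] w 42.3 grip 9.8
```

```bash
python3 -m handwheel '0.65 0.017 -0.01 0 0;0.65 0.034 -0.021 0 0;0.65 0.034 -0.021 0 0;0.65 0.034 -0.021 0 0;0.65 0.034 -0.021 0 0;0.65 0.017 -0.01 0 0;0.65 0 0 0 0.148;0.65 0 0 0 0.148;0.65 0 0 0 0.148;0.65 0 0 0 0.149;0.65 0 0 0.04 0;0.65 0 0 0.03 0;0.65 0 0 0.01 0;0.65 0 0 0 0;0.65 0 0 0 0'
python3 -c "
from h import *
go(462,170.2,45.5,-0.26)
e=snap('scene','s6');d=snap('top','t6')
a=cv2.resize(e['image'][100:265,190:410],(533,400));b=cv2.resize(d['image'][130:280,260:360],(266,400))
cv2.imwrite('pics/s6.png',np.hstack([a,b])[:,:,::-1])"
```

```text
t: 27.45
tool_pos: [460.4, 170.4, 65.2]
tcp_rot: [[0.257, 0.966, 0.001], [0.966, -0.257, 0.001], [0.001, 0.001, -1.0]]
wrist_force: [-0.9, -0.5, -0.7]
gripper_width: 42.1
grip_force: 9.8
t 27.45 pos [460.4 170.4  65.2] turn -0.0 shift mm before turn [ 0.2  1.6 19.7] after turn [ 0.2  1.6 19.7] w 42.1 grip 9.8
```

View pics/s6.png

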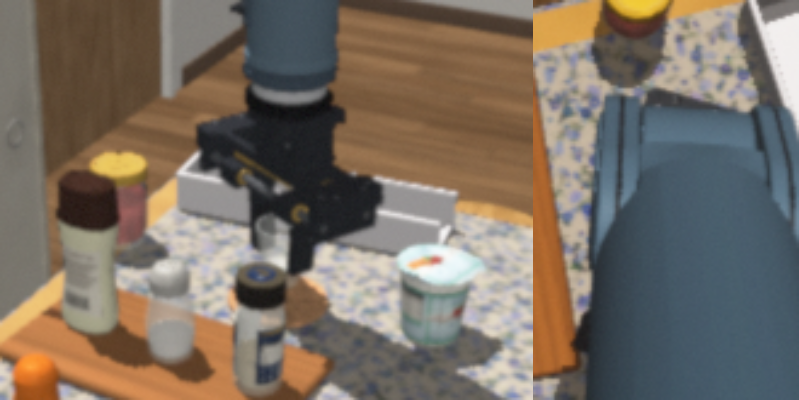

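The glass hangs upright in the grip at (272,240) above the coaster, and the three stand on the board. Setting it down.

```bash
python3 -m handwheel '0.65 0 0.0015 0.01 0;0.65 0 0 0.006 0;0.65 0 0 0.004 0;0.65 0 0 0 0;0.5 0 0 0 0;0.4 0 0 0 0;0.2 0 0 0 0;0 0 0 0 0;0 0 0 0 0;0 0 0 -0.03 0;0 0 0 -0.05 0;0 0 0 -0.06 0;0 0 0 -0.03 0;0 0 0 0 0;0 0 0 0 0'
python3 -c "
from h import *
go(*board(-85),200,BY)
d=snap('top','t7');e=snap('scene','s7')
crop(e,230,180,340,263,5,'s7')"
```

```text
t: 29.42
tool_pos: [460.4, 169.8, 213.3]
tcp_rot: [[0.257, 0.966, -0.001], [0.966, -0.257, -0.0], [-0.001, -0.001, -1.0]]
wrist_force: [-0.5, -0.2, 0.1]
gripper_width: 88.0
grip_force: 0.0
t 29.43 pos [460.4 169.8 213.3] turn -2.021 shift mm before turn [ 103.3 -104.7   13.4] after turn [ 49.3 138.6  13.3] w 88.0 grip 0.0
```

View pics/s7.png

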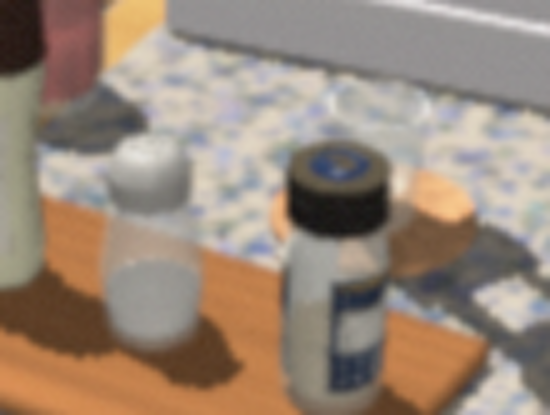

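```bash
python3 -m handwheel '0 0.013 -0.013 0 0;0 0.026 -0.026 0 0;0 0.026 -0.026 0 0;0 0.026 -0.026 0 0;0 0.012 -0.013 0 0;0 0 0 0 -0.168;0 0 0 0 -0.168;0 0 0 0 -0.168;0 0 0 0 -0.168;0 0 0 0 -0.168;0 0 0 0 -0.168;0 0 0 0 -0.168;0 0 0 0 -0.168;0 0 0 0 -0.168;0 0 0 0 -0.168;0 0 0 0 -0.168;0 0 0 0 -0.173;0 0 0 0.03 0;0 0 0 0 0'
python3 -c "
from h import *
go(383.7,296,83.3,BY)
e=load('s7');print(pix2w(e,[(306,200.2)],62))
d=snap('top','t8');crop(d,185,140,345,260,5,'t8')"
```

```text
t: 31.9
tool_pos: [386.3, 294.2, 182.3]
tcp_rot: [[-0.982, -0.188, -0.003], [-0.188, 0.982, -0.004], [0.004, -0.003, -1.0]]
wrist_force: [-0.4, -0.8, 0.3]
gripper_width: 88.1
grip_force: 0.0
t 31.9 pos [386.3 294.2 182.3] turn -0.002 shift mm before turn [ 1.8  2.6 99. ] after turn [ 2.2  2.3 99. ] w 88.1 grip 0.0
[[463.65772184 167.51402014  62.        ]]
```

View pics/t8.png

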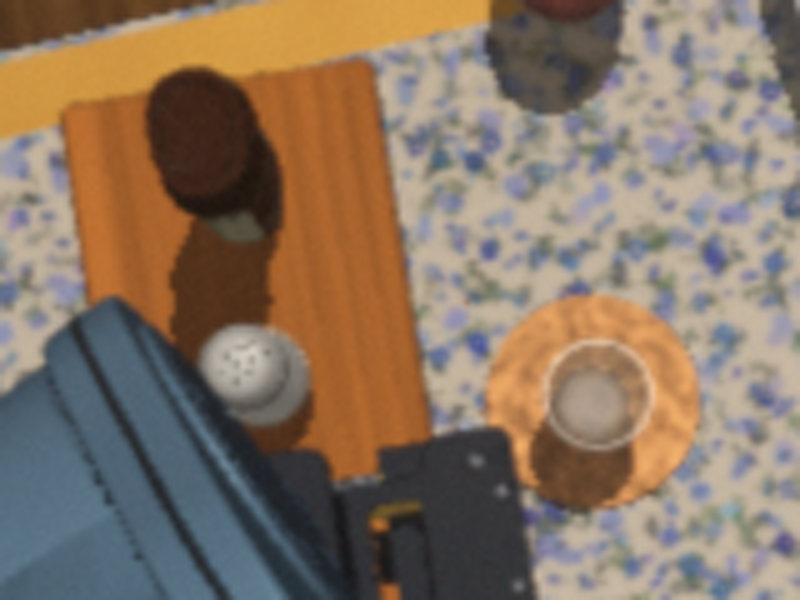

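The glass foot at (590,400) is on the coaster centre at (594,402), so step 2 is met. Now I'll pick the jar up again.

```bash
python3 -m handwheel '0 0.002 0.002 0.03 0;0 0 0 0.04 0;0 0 0 0.029 0;0 0 0 0 0;0.35 0 0 0 0;0.42 0 0 0 0;0.5 0 0 0 0;0.6 0 0 0 0;0.7 0 0 0 0;0.7 0 0 0 0' 15
python3 -c "
from h import *
go(383.7,296,83.3,BY)"
python3 -m handwheel '0.7 0 0 -0.02 0;0.7 0 0 -0.04 0;0.7 0 0 -0.03 0;0.7 0 0 0 -0.144;0.7 0 0 0 0'
python3 -c "
from h import *
go(439.6,-18.1,75.3,RY)"
```

```text
t: 33.2
tool_pos: [384.9, 297.7, 85.3]
tcp_rot: [[-0.982, -0.189, 0.0], [-0.189, 0.982, 0.0], [-0.0, -0.0, -1.0]]
wrist_force: [-0.8, -0.8, 2.5]
gripper_width: 40.4
grip_force: 15.0
t 33.2 pos [384.9 297.7  85.3] turn -0.001 shift mm before turn [ 1.5 -1.4  2. ] after turn [ 1.5 -1.4  2. ] w 40.4 grip 15.0
t: 33.83
tool_pos: [384.7, 297.6, 175.3]
tcp_rot: [[-0.945, -0.327, -0.0], [-0.327, 0.945, 0.0], [0.0, 0.0, -1.0]]
wrist_force: [-0.3, 0.2, -1.7]
gripper_width: 40.7
grip_force: 15.0
t 33.83 pos [384.7 297.6 175.3] turn -0.002 shift mm before turn [  51.3 -316.4   99.9] after turn [  51.9 -316.2  100. ] w 40.7 grip 15.0
```

```bash
python3 -m handwheel '0.7 0.003 -0.02 0 0;0.7 0.006 -0.04 0 0;0.7 0.006 -0.04 0 0;0.7 0.006 -0.04 0 0;0.7 0.006 -0.04 0 0;0.7 0.006 -0.04 0 0;0.7 0.006 -0.04 0 0;0.7 0.006 -0.036 0 0;0.7 0.005 -0.02 0 0;0.7 0 0 0 0;0.7 0 0 0.02 0;0.7 0 0 0 0'
python3 -c "
from h import *
go(439.6+1.4,-18.1+.5,77.3,RY)"
```

```text
t: 35.33
tool_pos: [439.7, -16.8, 154.2]
tcp_rot: [[-0.945, -0.328, -0.003], [-0.328, 0.945, -0.0], [0.003, 0.001, -1.0]]
wrist_force: [-0.3, -0.4, -1.9]
gripper_width: 40.4
grip_force: 15.0
t 35.33 pos [439.7 -16.8 154.2] turn -0.001 shift mm before turn [-1.2 -1.3 76.9] after turn [-0.9 -1.2 76.9] w 40.4 grip 15.0
```

```bash
python3 -m handwheel '0.7 -0.001 -0.001 0.02 0;0.7 0 0 0.025 0;0.7 0 0 0.02 0;0.7 0 0 0.008 0;0.7 0 0 0.0035 0;0.7 0 0 0 0;0.7 0 0 0.001 0;0.5 0 0 0 0;0.4 0 0 0 0;0 0 0 0 0;0 0 0 0 0'
python3 -m handwheel '0 0 0 -0.03 0;0 0 0 -0.05 0;0 0 0 -0.04 0;0 0 0 0 0.144;0 0 0 0 0'
python3 -c "
from h import *
go(467.1,312.2,190,BY)"
```

```text
t: 36.7
tool_pos: [442.6, -17.8, 77.8]
tcp_rot: [[-0.945, -0.328, 0.0], [-0.328, 0.945, 0.0], [-0.0, -0.0, -1.0]]
wrist_force: [0.1, -1.0, 0.4]
gripper_width: 70.8
grip_force: 0.0
t: 37.33
tool_pos: [442.5, -17.7, 198.0]
tcp_rot: [[-0.982, -0.19, 0.001], [-0.19, 0.982, 0.0], [-0.001, -0.0, -1.0]]
wrist_force: [-0.7, -0.1, -0.1]
gripper_width: 88.2
grip_force: 0.0
t 37.33 pos [442.5 -17.7 198. ] turn 0.001 shift mm before turn [-86.9 319.2   8. ] after turn [-86.7 319.3   8. ] w 88.2 grip 0.0
```

```bash
python3 -m handwheel '0 -0.006 0.02 0 0;0 -0.011 0.04 0 0;0 -0.011 0.04 0 0;0 -0.011 0.04 0 0;0 -0.011 0.04 0 0;0 -0.011 0.04 0 0;0 -0.011 0.04 0 0;0 -0.01 0.04 0 0;0 -0.005 0.019 0 0;0 0 0 0.02 0;0 0 0 0 0;0 0 0 0 0'
python3 -c "
from h import *
go(467.1,312.3,77,BY)"
```

```text
t: 38.83
tool_pos: [467.9, 310.9, 177.9]
tcp_rot: [[-0.982, -0.188, -0.0], [-0.188, 0.982, -0.001], [0.0, -0.001, -1.0]]
wrist_force: [0.5, -0.4, -0.3]
gripper_width: 88.2
grip_force: 0.0
t 38.83 pos [467.9 310.9 177.9] turn -0.001 shift mm before turn [  0.5   1.6 100.9] after turn [  0.6   1.5 100.9] w 88.2 grip 0.0
```

```bash
python3 -m handwheel '0 0 0.001 0.03 0;0 0 0 0.04 0;0 0 0 0.03 0;0 0 0 0 0;0.35 0 0 0 0;0.42 0 0 0 0;0.5 0 0 0 0;0.6 0 0 0 0;0.7 0 0 0 0;0.7 0 0 0 0' 15
python3 -c "
from h import *
go(467.1,312.4,75.8,BY)"
python3 -m handwheel '0.7 0 0 -0.02 0;0.7 0 0 -0.04 0;0.7 0 0 -0.035 0;0.7 0 0 0 -0.144;0.7 0 0 0 0'
python3 -c "
from h import *
go(553.8,24.9,160,RY)"
```

```text
t: 40.08
tool_pos: [467.5, 312.7, 77.8]
tcp_rot: [[-0.982, -0.189, 0.0], [-0.189, 0.982, -0.0], [-0.0, -0.0, -1.0]]
wrist_force: [-0.3, 0.9, 1.7]
gripper_width: 35.9
grip_force: 14.9
t 40.08 pos [467.5 312.7  77.8] turn -0.001 shift mm before turn [ 0.5 -0.2  2. ] after turn [ 0.5 -0.2  2. ] w 35.9 grip 14.9
t: 40.7
tool_pos: [467.3, 312.8, 172.8]
tcp_rot: [[-0.945, -0.327, -0.0], [-0.327, 0.945, 0.0], [-0.0, 0.0, -1.0]]
wrist_force: [0.2, -1.0, -0.7]
gripper_width: 36.2
grip_force: 14.7
t 40.7 pos [467.3 312.8 172.8] turn -0.002 shift mm before turn [  12.4 -300.4   12.7] after turn [  12.9 -300.3   12.8] w 36.2 grip 14.7
```

```bash
python3 -m handwheel '0.7 0.001 -0.02 0 0;0.7 0.002 -0.04 0 0;0.7 0.002 -0.04 0 0;0.7 0.002 -0.04 0 0;0.7 0.002 -0.04 0 0;0.7 0.002 -0.04 0 0;0.7 0.001 -0.04 0 0;0.7 0 -0.03 0 0;0.7 0 -0.01 0 0;0.7 0 0 0 0;0.7 0 0 0.02 0;0.7 0 0 0 0'
python3 -c "
from h import *
go(553.8,24.9,69.8,RY)"
```

```text
t: 42.2
tool_pos: [552.9, 27.1, 151.5]
tcp_rot: [[-0.944, -0.33, -0.003], [-0.33, 0.944, 0.0], [0.003, 0.001, -1.0]]
wrist_force: [-0.7, -0.4, -0.7]
gripper_width: 36.4
grip_force: 14.7
t 42.2 pos [552.9  27.1 151.5] turn 0.001 shift mm before turn [-0.3 -2.5 81.7] after turn [-0.1 -2.4 81.7] w 36.4 grip 14.7
```

```bash
python3 -m handwheel '0.7 0 -0.002 0.02 0;0.7 0 0 0.03 0;0.7 0 0 0.02 0;0.7 0 0 0.008 0;0.7 0 0 0.0035 0;0.7 0 0 0 0;0.7 0 0 0.001 0;0.5 0 0 0 0;0.4 0 0 0 0;0 0 0 0 0;0 0 0 0 0;0 0 0 0 0'
python3 -m handwheel '0 0 0 -0.03 0;0 0 0 -0.05 0;0 0 0 -0.05 0;0 0 0 -0.03 0;0 0 0 0 0.144;0 0 0 0 0'
python3 -c "
from h import *
go(550.8,328.5,220,BY)"
```

```text
t: 43.7
tool_pos: [555.2, 23.6, 70.2]
tcp_rot: [[-0.945, -0.328, 0.0], [-0.328, 0.945, 0.0], [-0.0, -0.0, -1.0]]
wrist_force: [-0.4, -0.4, 0.1]
gripper_width: 80.8
grip_force: 0.0
t: 44.45
tool_pos: [555.1, 23.7, 230.5]
tcp_rot: [[-0.982, -0.19, 0.0], [-0.19, 0.982, -0.0], [-0.0, -0.0, -1.0]]
wrist_force: [0.0, -0.1, -0.3]
gripper_width: 88.4
grip_force: 0.0
t 44.45 pos [555.1  23.7 230.5] turn 0.001 shift mm before turn [-53.8 300.   10.4] after turn [-53.6 300.1  10.5] w 88.4 grip 0.0
```

```bash
python3 -m handwheel '0 -0.003 0.02 0 0;0 -0.007 0.04 0 0;0 -0.007 0.04 0 0;0 -0.007 0.04 0 0;0 -0.007 0.04 0 0;0 -0.007 0.04 0 0;0 -0.007 0.04 0 0;0 -0.006 0.03 0 0;0 -0.003 0.01 0.01 0;0 0 0 0 0;0 0 0 0 0'
python3 -c "
from h import *
go(550.8,328.5,117,BY)"
```

```text
t: 45.82
tool_pos: [551.9, 326.3, 219.9]
tcp_rot: [[-0.982, -0.187, -0.0], [-0.187, 0.982, -0.002], [0.001, -0.001, -1.0]]
wrist_force: [-0.3, -0.6, -0.2]
gripper_width: 88.0
grip_force: 0.0
t 45.83 pos [551.9 326.3 219.9] turn -0.002 shift mm before turn [  0.6   2.6 102.9] after turn [  0.7   2.4 102.9] w 88.0 grip 0.0
```

```bash
python3 -m handwheel '0 0 0.002 0.03 0;0 0 0 0.04 0;0 0 0 0.032 0;0 0 0 0 0;0.35 0 0 0 0;0.45 0 0 0 0;0.5 0 0 0 0;0.6 0 0 0 0;0.7 0 0 0 0;0.8 0 0 0 0;0.8 0 0 0 0' 20
python3 -c "
from h import *
go(550.8,328.5,116.1,BY)"
python3 -m handwheel '0.8 0 0 -0.02 0;0.8 0 0 -0.04 0;0.8 0 0 -0.04 0;0.8 0 0 0 -0.144;0.8 0 0 0 0'
python3 -c "
from h import *
go(495.4,6,200,RY)"
```

```text
t: 47.2
tool_pos: [551.2, 330.4, 118.4]
tcp_rot: [[-0.982, -0.189, 0.0], [-0.189, 0.982, 0.0], [-0.0, 0.0, -1.0]]
wrist_force: [0.3, -0.2, 0.9]
gripper_width: 39.0
grip_force: 19.6
t 47.2 pos [551.2 330.4 118.4] turn -0.001 shift mm before turn [ 0.8 -1.8  2.3] after turn [ 0.8 -1.8  2.3] w 39.0 grip 19.6
t: 47.82
tool_pos: [551.1, 330.4, 219.4]
tcp_rot: [[-0.945, -0.327, 0.001], [-0.327, 0.945, 0.001], [-0.001, 0.001, -1.0]]
wrist_force: [-0.3, 0.2, -2.4]
gripper_width: 38.8
grip_force: 19.8
t 47.83 pos [551.1 330.4 219.4] turn -0.002 shift mm before turn [ 158.7 -288.4   19.1] after turn [ 159.2 -288.1   19.4] w 38.8 grip 19.8
```

```bash
python3 -m handwheel '0.8 0.01 -0.018 0 0;0.8 0.02 -0.036 0 0;0.8 0.02 -0.036 0 0;0.8 0.02 -0.036 0 0;0.8 0.02 -0.036 0 0;0.8 0.02 -0.036 0 0;0.8 0.02 -0.036 0 0;0.8 0.02 -0.036 0 0;0.8 0.009 -0.018 0 0;0.8 0 0 0 0;0.8 0 0 0 0;0.8 0 0 0 0'
python3 -c "
from h import *
go(495.4,6,110.2,RY)
e=snap('scene','s9')
crop(e,260,60,400,165,5.5,'s9')"
```

```text
t: 49.32
tool_pos: [495.5, 7.6, 218.1]
tcp_rot: [[-0.944, -0.329, -0.0], [-0.329, 0.944, 0.0], [-0.0, 0.0, -1.0]]
wrist_force: [0.4, 0.3, -1.3]
gripper_width: 38.7
grip_force: 19.8
t 49.33 pos [495.5   7.6 218.1] turn 0.001 shift mm before turn [  0.6  -1.5 107.9] after turn [  0.6  -1.5 107.9] w 38.7 grip 19.8
```

View pics/s9.png

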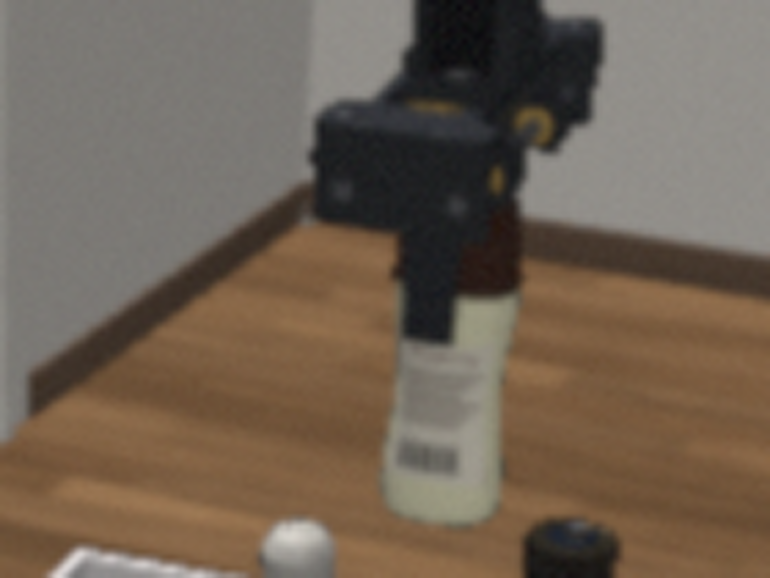

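The bottle hangs upright at (443,400), between the shaker at (298,545) and the jar at (570,550) with room on both sides. Lowering.

```bash
python3 -m handwheel '0.8 0 -0.0015 0.02 0;0.8 0 0 0.03 0;0.8 0 0 0.025 0;0.8 0 0 0.01 0;0.8 0 0 0 0;0.8 0 0 0.01 0;0.8 0 0 0.006 0;0.8 0 0 0.004 0;0.8 0 0 0.0025 0;0.8 0 0 0 0;0.8 0 0 0.001 0;0.6 0 0 0 0;0.45 0 0 0 0;0.2 0 0 0 0;0 0 0 0 0;0 0 0 0 0;0 0 0 0 0'
python3 -m handwheel '0 0 0 -0.03 0;0 0 0 -0.05 0;0 0 0 -0.05 0;0 0 0 -0.03 0;0 0 0.03 0 0;0 0 0.05 0 0;0 0 0.05 0 0;0 0 0.05 0 0;0 0 0.05 0 0;0 0 0.05 0 0;0 0 0.05 0 0;0 0 0.05 0 0;0 0 0.03 0 0;0 0 0 0 0;0 0 0 0 0'
python3 - <<'E'
from h import *
d=snap('top','t9');e=snap('scene','s99')
a=cv2.resize(e['image'][130:250,260:420],(533,400),interpolation=cv2.INTER_CUBIC);b=cv2.resize(d['image'][110:260,330:430],(266,400),interpolation=cv2.INTER_CUBIC)
cv2.imwrite('pics/s99.png',np.hstack([a,b])[:,:,::-1])
# shift of each thing between first and last top picture by template matching
for n,(x,y) in dict(shaker=(378,175),bottle=(396,202),jar=(404,232)).items():
    T=load('top0')['image'][y-11:y+12,x-11:x+12];S=d['image'][y-21:y+22,x-21:x+22]
    r=cv2.matchTemplate(S,T,cv2.TM_CCOEFF_NORMED);_,v,_,l=cv2.minMaxLoc(r);print(n,l[0]-10,l[1]-10,round(v,2))
E
```

```text
t: 51.5
tool_pos: [495.8, 4.8, 109.7]
tcp_rot: [[-0.945, -0.328, -0.0], [-0.328, 0.945, -0.0], [0.0, -0.0, -1.0]]
wrist_force: [0.8, 0.4, -0.2]
gripper_width: 86.2
grip_force: 0.0
t: 53.38
tool_pos: [361.9, 390.9, 269.5]
tcp_rot: [[-0.945, -0.327, 0.0], [-0.327, 0.945, -0.001], [0.0, -0.001, -1.0]]
wrist_force: [0.3, -0.3, -0.0]
gripper_width: 88.1
grip_force: 0.0
shaker 0 0 0.89
bottle 3 0 0.94
jar 0 -1 0.95
```

View pics/s99.png

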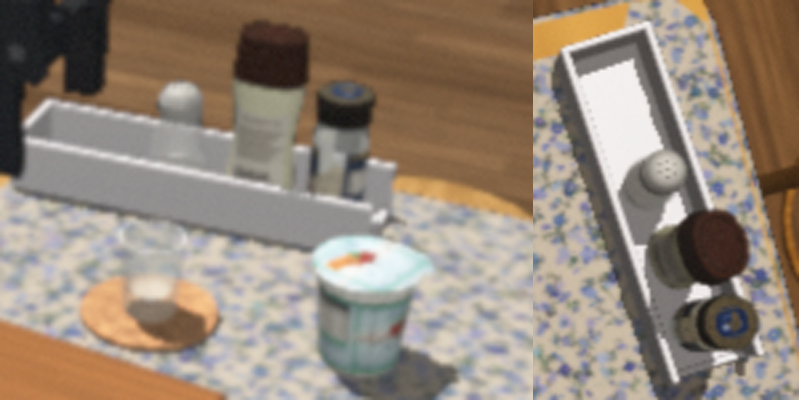

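All three stand upright in the organiser at (180,130), (270,110) and (343,140). Compared with the first picture they have shifted by at most about 5 mm. The glass is upright on the coaster at (150,270).

```bash
python3 -c "
from plant import arm
print(arm.close_job())"
```

```text
the job is handed in; nothing more can be done
None
```

I handed in the job at about 53 s of the 112 s allowed: the glass stands mid-coaster, and the shaker, bottle and jar are back upright in the organiser, each within about 6 mm of its first spot by the camera; the hand-in returned no verdict.

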